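# Fetch the salt from the middle of the caddy

### The arm

A 7-joint arm with a two-finger parallel gripper is mounted at the origin on a cart in front of the work surface, level with it; the furniture and walls round the work are solid. World frame = base frame: x ahead of the robot, y to its left, z up, the work surface at z = 0. Lengths are in m, angles in rad, forces in N, time in s.
With the tool pointing down it reaches from about 0.425 to 0.95 m from the base axis. Payload 4.7 kg.
Tool frame: the origin (TCP) lies between the finger pads; the fingertips stand 14 mm ahead of it and the grasp point (between the pads) lies 5 mm behind it; z points along the fingers, y is the line along which they close (so a half turn about z gives the same grasp; the last joint's range is limited). The gripper opens to 87 mm and grips with 3 to 60 N. Pads are 19 mm wide; open, the fingers measure 117 mm over their backs; the gripper's body (75 mm by 190 mm) begins 51 mm behind the grasp point.
Start: joints at [1.235, 0.469, -0.049, 1.532, 0.024, 1.141, -0.082], TCP at [0.204, -0.643, 0.237] pointing down, gripper open.
Joint ranges: [-2.59, 2.59], [-0.33, 1.99], [-1.39, 1.29], [0.1, 2.45], [-1.04, 4.18], [0.21, 1.99], [-2.66, 2.66]. Speed limits (rad/s): [2.57, 2.57, 3.14, 3.14, 3.14, 3.14, 3.14].

### API

Orientations are given as a rotation vector (axis times angle).
In Python, from workcell import manip gives the robot as it stands.
- The arm moves only by the shell command python3 jog.py 'ROWS' [FORCE]. ROWS is a JSON list of rows, 1 to 12 of them, each of 5 numbers: dx, dy, dz in units of 20 mm, then a turn about the tool's z in units of 0.05 rad, then the finger opening in m; each row is the pose to reach, as a shift and turn from the pose commanded when the command began, along the tool's axes at that moment; what a row does not reach only later rows make up. A row lasts 1/12 s, in which the tool goes at most 0.0417 m and 0.125 rad, less where a joint would pass 70% of its speed; a pose out of reach is approached as far as the arm can. The fingers move at their own pace and stop on an object; FORCE is the grip in N (left out, the last holds). Time passes only in rows, so rows that do not move let the fingers close. It prints the time, the measured TCP pose, the force, the opening and the grip force at its end. Input that does not fit is refused with a message, and nothing moves.
- manip.sense(): the state, without advancing time (a new reading comes with each control period).
- manip.read_camera(name): name is "scene" or "top"; returns the picture (384x512x3 uint8, red, green, blue); there is no depth.
- manip.camera_model(name): a dict with "intrinsics" (3x3 intrinsics, pixels), "dist_coeffs" ([k1, k2, p1, p2, k3] as OpenCV has them; the pictures are not rectified), "extrinsics" (4x4, takes a point from camera to world coordinates). Camera axes: x right, y down, z forward; pixel columns grow to the right and rows downward; lengths in m; the calibration is good to about 2 mm. A picture is of the moment at which its call begins. camera_model takes no time and is no camera call.
- manip.finish_job(): hands the job in; it is judged then, once.
The state is a dict: "time_s": time; "qpos": joint angles; "qd": joint speeds; "joint_torque": joint torques, N m; "position": TCP position; "tcp_rot": TCP orientation; "wrist_force": force on the tool from outside, world axes, zero at the start; "torque": the same for the moment, N m; "grip_width": finger opening in m; "grasp_force": force on a finger pad.
Only numpy, scipy, OpenCV 4.12 (cv2) and the standard library are available. Lean on these libraries where they do the work, as an engineer would, in place of code of your own. Each camera call takes 0.05 s, during which the arm holds its last target. There are 200 camera calls.

### The job

The salt shaker is boxed in at the middle of the wooden caddy, between the pepper mill and the spice jar. Take the mill and the spice jar out and stand both upright on the cork mat; while they wait there, lift the salt shaker out and stand it in the middle of the round white coaster. Then put the mill and the spice jar back, each upright in the middle of the same end of the caddy that it came from, and leave the apple, the jam jar and the tin alone.

Things in the scene. Friction and masses are not known exactly. Their poses are not given: they have to be found in the camera images.
- mill: Pepper mill of brown wood, round, 58 mm across, 165 mm tall, loose, upright. Origin: centre of its underside, z up. Its domed head (above 120 mm) does not turn, but is slippery to grip; grip the body, 80 to 110 mm above the underside, where it feels straight-sided and about 50 mm across in spite of its waist. It starts at one end of the caddy; which end varies. 0.13 to 0.23 kg.
- spice: Spice jar with a red cap and a green label, round, 45 mm across, 106 mm tall (the cap, 45 mm across, is the top 21 mm), loose, upright. Origin: centre of its underside, z up. It starts at the other end of the caddy. About 0.11 kg.
- salt: Salt shaker, glass with a grey metal top, round, 90 mm tall: the body is 44 mm across up to 66 mm, the top above it 34 mm across. Loose, upright. Origin: centre of its underside, z up. It starts at the middle of the caddy. About 0.1 kg.
- caddy: Light wood caddy, 188 (own x) by 76 mm (y), fixed. Origin: underside centre. Floor top at 6 mm, rim 5 mm thick, 22 mm high. Three places in a row, no walls between: ends at x = -57 and +57 mm, middle x = 0 (y = 0). Beside the middle only: two cheeks 52 mm long in x, 54 mm apart, 6 thick, 95 mm high. Grip the ends' things across (along y); the shaker only along x, once both ends are empty.
- mat: Flat cork mat, 190 mm (own x) by 120 mm (own y), 5 mm thick, fixed. Origin: centre of its underside. It has room for the mill and the spice jar side by side along its x.
- coaster: Round coaster of white marble, 90 mm across, 8 mm thick, fixed. Origin: centre of its underside.
- apple: Red apple, 77 mm, loose; a bystander, leave it alone. Origin: centre of its underside.
- jam: Jam jar with a green lid, 73 mm across, 84 mm tall, loose; a bystander, leave it alone. Origin: centre of its underside.
- tin: Food tin with a green label, 75 mm across, 58 mm tall, loose; a bystander, leave it alone. Origin: centre of its underside.

How it is judged:
By the outcome, as a careful person would: the job done as asked, in the order asked, and still so for the second after the job is handed in, with the robot touching nothing.
It also fails if it takes over 136 s, if anything falls off the work surface, if the arm or the gripper's body presses on something with over 40 N, if the wrist force passes 120 N, or if a joint passes its speed limit or range.

## Working session

There is one attempt and no reset: what is moved stays moved. The work goes in short steps, Python scripts to look and compute and a shell command to move; the robot and the scene stay as the last step left them, time stands still between calls to the robot, and variables do not carry over. Pictures are saved under pics/ and viewed, at most 14 in all, crops included, and the job is handed in when it is done.

```bash
ls; mkdir -p pics; python3 - <<'E'
from workcell import manip
import cv2
for n in("scene","top"):
    cv2.imwrite(f"pics/{n}0.png",manip.read_camera(n)[:,:,::-1]); m=manip.camera_model(n)
    print(n,m)
s=manip.sense();print(s["position"],s["tcp_rot"],s["grip_width"],s["time_s"])
E
```

```text
jog.py
pics
workcell.py
scene {'intrinsics': array([[389.81167291,   0.        , 257.63905251],
       [  0.        , 389.81167291, 195.48647705],
       [  0.        ,   0.        ,   1.        ]]), 'dist_coeffs': array([0.0332512, 0.       , 0.       , 0.       , 0.       ]), 'extrinsics': array([[-0.68749295, -0.40387959,  0.60351861,  0.01666588],
       [-0.72601068,  0.36374021, -0.58361079,  0.31763809],
       [ 0.01618451, -0.83938926, -0.54328972,  0.56211594],
       [ 0.        ,  0.        ,  0.        ,  1.        ]])}
top {'intrinsics': array([[431.5973886 ,   0.        , 255.44815607],
       [  0.        , 431.5973886 , 186.3342469 ],
       [  0.        ,   0.        ,   1.        ]]), 'dist_coeffs': array([-0.14470225,  0.        ,  0.        ,  0.        ,  0.        ]), 'extrinsics': array([[-1.00144289e-01, -9.72818636e-01,  2.08794210e-01,
         3.39002250e-01],
       [-9.94972885e-01,  9.79741352e-02, -2.07371052e-02,
        -2.27669332e-01],
       [-2.82989708e-04, -2.09821280e-01, -9.77739715e-01,
         1.12705007e+00],
       [ 0.00000000e+00,  0.00000000e+00,  0.00000000e+00,
         1.00000000e+00]])}
[ 0.20367131 -0.64299561  0.23563283] [-3.10302082e+00 -4.79798172e-01  5.48971844e-04] 0.0866131529921617 0.1
```
View pics/scene0.png

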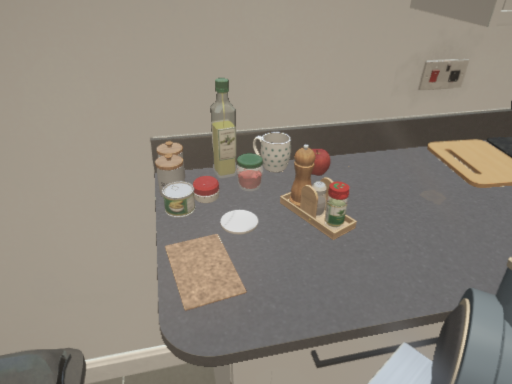

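View pics/top0.png

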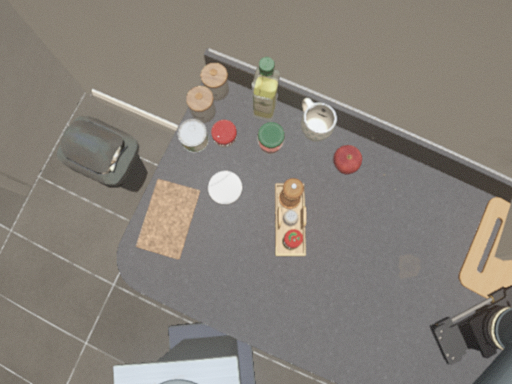

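Scene: the caddy is at about (317,212), with the mill at the far end (305,175), spice at the near end (338,203) and salt between. The mat is at (203,268) and the coaster at (239,221). Top view: mill head (292,187), salt (291,217), spice cap (293,239), coaster (225,187), mat (169,218). I'll zoom in for precise pixels.

```bash
python3 - <<'E'
import cv2
a=cv2.imread("pics/top0.png")[112:262,130:330];b=cv2.imread("pics/scene0.png")[130:280,190:390]
cv2.imwrite("pics/tc.png",cv2.resize(a,None,fx=4,fy=4,interpolation=cv2.INTER_CUBIC))
cv2.imwrite("pics/sc.png",cv2.resize(b,None,fx=4,fy=4,interpolation=cv2.INTER_CUBIC))
E
```

View pics/tc.png

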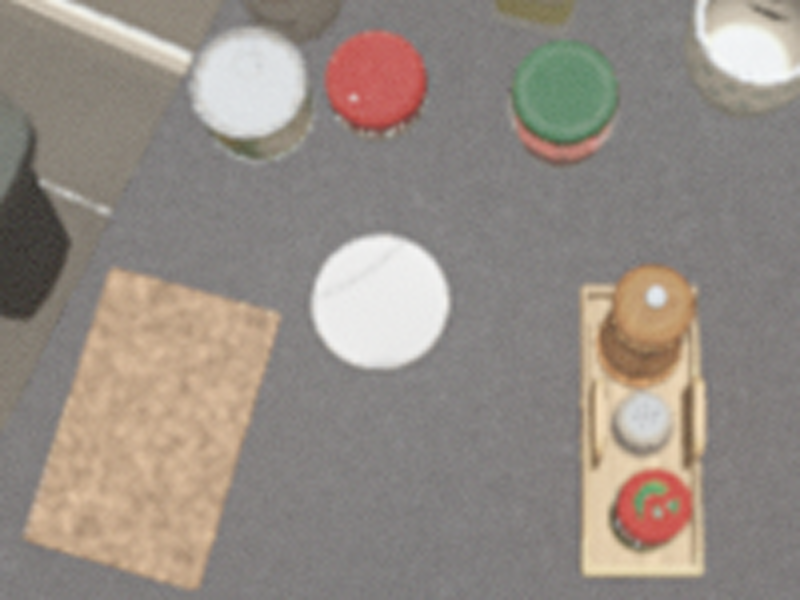

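View pics/sc.png

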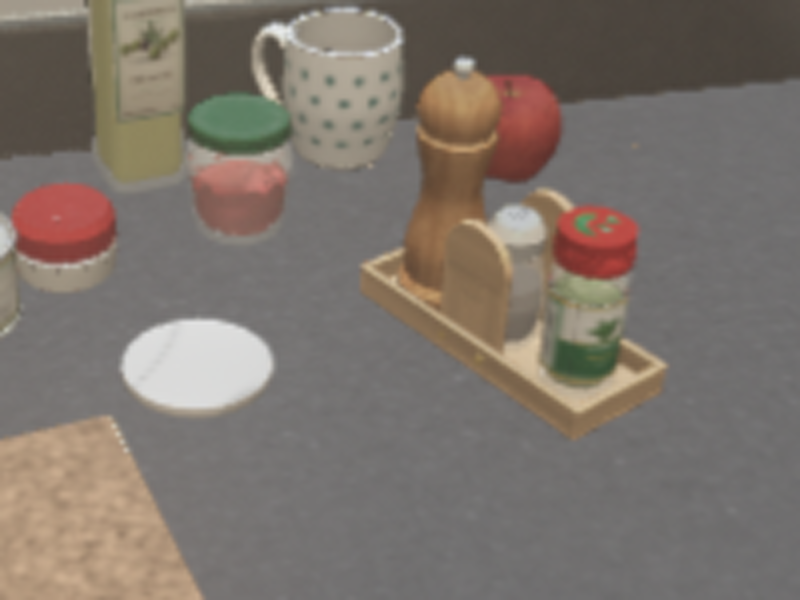

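The crops show these matching points (crop pixels, top / scene):

| Point | Top | Scene |
|---|---|---|
| Mill finial | (656,297) | (465,66) |
| Salt top | (643,418) | (518,214) |
| Spice cap | (654,505) | (597,226) |
| Coaster | (381,301) | (197,364) |

Caddy and mat corners are also visible, so I'll triangulate.

```bash
cat > h.py <<'E'
import numpy as np,cv2
from workcell import manip
M={n:manip.camera_model(n) for n in("scene","top")}
def ray(n,p):
    m=M[n];u=cv2.undistortPoints(np.array([[p]],float),m["intrinsics"],m["dist_coeffs"])[0,0]
    E=m["extrinsics"];d=E[:3,:3]@np.r_[u,1];return E[:3,3],d/np.linalg.norm(d)
def atz(n,p,z): o,d=ray(n,p);return o+d*(z-o[2])/d[2]
def tri(a,b):
    A=np.zeros((3,3));r=np.zeros(3);R=[ray("top",a),ray("scene",b)]
    for o,d in R:
        P=np.eye(3)-np.outer(d,d);A+=P;r+=P@o
    x=np.linalg.solve(A,r);return x,[np.linalg.norm((np.eye(3)-np.outer(d,d))@(x-o)) for o,d in R][0]
T=lambda u,v:(130+u/4-.4,112+v/4-.4)
S=lambda u,v:(190+u/4-.4,130+v/4-.4)
def proj(n,p):
    m=M[n];Ei=np.linalg.inv(m["extrinsics"]);return cv2.projectPoints(np.array([p],float),cv2.Rodrigues(Ei[:3,:3])[0],Ei[:3,3],m["intrinsics"],m["dist_coeffs"])[0][0,0]
E
python3 - <<'E'
from h import *
np.set_printoptions(precision=4,suppress=True)
for k,a,b in [("mill",(656,297),(465,66)),("salt",(643,418),(518,214)),("spice",(654,505),(597,226)),("coast",(381,301),(197,364)),
 ("cA",(583,285),(361,270)),("cB",(583,577),(574,412)),("cC",(703,577),(664,366)),("matA",(279,314),(110,418))]:
    print(k,*tri(T(*a),S(*b)))
c=[atz("top",T(*p),.022)[:2] for p in[(583,285),(697,288),(703,577),(583,577)]]
print("caddy",c,np.mean(c,0),np.degrees(np.arctan2(*(c[0]+c[1]-c[2]-c[3])[::-1])),[np.linalg.norm(c[i]-c[i-1]) for i in range(4)])
m=[atz("top",T(*p),.005)[:2] for p in[(111,267),(279,314),(197,590),(25,538)]]
print("mat",m,np.mean(m,0),np.degrees(np.arctan2(*(m[0]+m[1]-m[2]-m[3])[::-1])),[np.linalg.norm(m[i]-m[i-1]) for i in range(4)])
print("coaster",atz("top",T(381,301),.008))
for k,p in dict(tin=(249,82),jam=(566,91)).items(): print(k,atz("top",T(*p),.07))
print("apple",atz("top",(348,158),.05))
R=cv2.Rodrigues(manip.sense()["tcp_rot"])[0];print(R)
E
```

```text
mill [ 0.5354 -0.3354  0.1669] 0.0012619788905877311
salt [ 0.4777 -0.326   0.0957] 0.00010040361782569003
spice [ 0.4233 -0.3249  0.1128] 0.00018755485259083543
coast [ 0.5849 -0.1706  0.0059] 0.0003666774708900397
cA [ 0.5795 -0.3048  0.0168] 0.0008053471802460604
cB [ 0.3913 -0.2825  0.023 ] 0.0014208049683028187
cC [ 0.3837 -0.3586  0.021 ] 0.0016637989041319587
matA [ 0.5831 -0.1024  0.0028] 0.0009880120102268972
caddy [array([ 0.5791, -0.304 ]), array([ 0.5696, -0.3784]), array([ 0.3822, -0.3594]), array([ 0.3901, -0.2833])] [ 0.4802 -0.3313] -6.017836655639642 [np.float64(0.19003332151007116), np.float64(0.07495425574192263), np.float64(0.1883096297346034), np.float64(0.07643865268365933)]
mat [array([0.6269, 0.0089]), array([ 0.5834, -0.1019]), array([ 0.4068, -0.0349]), array([0.4507, 0.0762])] [ 0.517  -0.0129] -20.840591807207527 [np.float64(0.18859461485702492), np.float64(0.11910515647172693), np.float64(0.18884392659263305), np.float64(0.11946391461222416)]
coaster [ 0.5847 -0.1705  0.008 ]
tin [ 0.7241 -0.1006  0.07  ]
jam [ 0.697 -0.304  0.07 ]
apple [ 0.62   -0.4983  0.05  ]
[[ 0.9533  0.302  -0.0006]
 [ 0.302  -0.9533  0.0016]
 [-0.0001 -0.0017 -1.    ]]
```

```bash
cat >> h.py <<'E'
def d(*t):
    s=manip.sense();R=cv2.Rodrigues(s["tcp_rot"])[0];h=np.degrees(np.arctan2(R[1,0],R[0,0]))
    q=s["qpos"];print("q1 q7 %.2f %.2f heading %.1f t %.1f"%(q[0],q[6],h,s["time_s"]))
    print("delta",np.round(R.T@(np.array(t[:3])-s["position"]),4),"turn %.3f"%np.radians((h-t[3]+90)%180-90))
E
python3 -c "
from h import *
d(.536,-.3365,.237,-6)"
```

```text
q1 q7 1.24 -0.08 heading 17.6 t 0.1
delta [ 0.4094 -0.1918 -0.0011] turn 0.412
```

Careful with the scale: shifts go in units of 20 mm and turns go in units of 0.05 rad. That gives: 0.409 m is 20.45, 0.375 m is 18.75, 0.412 rad is 8.24.

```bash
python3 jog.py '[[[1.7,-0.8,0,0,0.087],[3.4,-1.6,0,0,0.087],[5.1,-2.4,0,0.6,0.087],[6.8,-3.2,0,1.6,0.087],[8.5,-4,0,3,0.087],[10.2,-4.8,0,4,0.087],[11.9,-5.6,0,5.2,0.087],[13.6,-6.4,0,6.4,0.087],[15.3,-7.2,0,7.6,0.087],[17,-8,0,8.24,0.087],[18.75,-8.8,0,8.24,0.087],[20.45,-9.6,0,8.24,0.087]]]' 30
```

```text
refused: ROWS must be a list of rows, each a list of 5 numbers. Nothing was moved.
```

Nothing moved. I misread the format; it is a list of rows, each a list of 5 numbers. Resending.

```bash
python3 jog.py '[[1.7,-0.8,0,0,0.087],[3.4,-1.6,0,0,0.087],[5.1,-2.4,0,0.6,0.087],[6.8,-3.2,0,1.6,0.087],[8.5,-4,0,3,0.087],[10.2,-4.8,0,4,0.087],[11.9,-5.6,0,5.2,0.087],[13.6,-6.4,0,6.4,0.087],[15.3,-7.2,0,7.6,0.087],[17,-8,0,8.24,0.087],[18.75,-8.8,0,8.24,0.087],[20.45,-9.6,0,8.24,0.087]]' 30; python3 jog.py '[[0,0,0,0,0.087],[0,0,0,0,0.087],[0,0,0,0,0.087]]'
python3 -c "
from h import *
d(.536,-.3365,.122,-6)
cv2.imwrite('pics/a.png',np.vstack([cv2.resize(manip.read_camera('scene')[130:280,190:390,::-1],(400,300)),cv2.resize(manip.read_camera('top')[112:262,200:400,::-1],(400,300))]))"
```

```text
time_s: 1.1
position: [0.5368, -0.3352, 0.2362]
tcp_rot: [-3.137, 0.165, 0.001]
wrist_force: [1.0, 0.2, 0.2]
grip_width: 0.0871
grasp_force: 0.0
time_s: 1.35
position: [0.5352, -0.3373, 0.236]
tcp_rot: [3.137, -0.165, -0.002]
wrist_force: [-0.4, -0.4, 0.5]
grip_width: 0.087
grasp_force: 0.0
q1 q7 0.57 -1.22 heading -6.0 t 1.4
delta [ 0.0009 -0.001   0.114 ] turn -0.001
```

View pics/a.png

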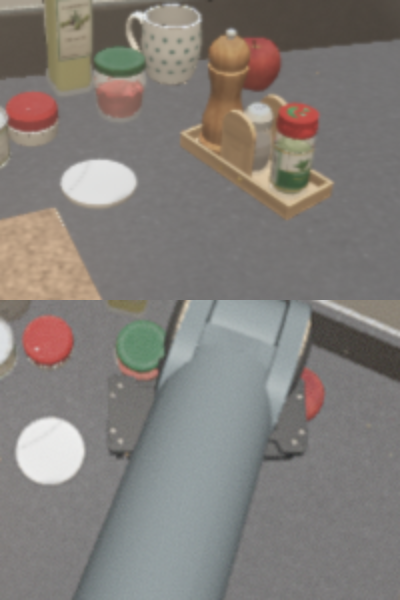

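The top crop shows the gripper over the mill end. The scene crop shows the mill, salt and spice undisturbed. Next I descend, slowly at the end.

Scaled: 0.118 m is 5.9, 0.116 m is 5.8.

```bash
python3 jog.py '[[0.05,-0.05,1,0,0.087],[0.05,-0.05,2,0,0.087],[0.05,-0.05,3,0,0.087],[0.05,-0.05,4,0,0.087],[0.05,-0.05,4.75,0,0.087],[0.05,-0.05,5.25,0,0.087],[0.05,-0.05,5.5,0,0.087],[0.05,-0.05,5.65,0,0.087],[0.05,-0.05,5.8,0,0.087],[0.05,-0.05,5.9,0,0.087],[0.05,-0.05,5.9,0,0.087],[0.05,-0.05,5.9,0,0.087]]'
```

```text
time_s: 2.45
position: [0.5372, -0.3362, 0.1191]
tcp_rot: [3.137, -0.165, 0.001]
wrist_force: [-0.7, 0.4, -0.0]
grip_width: 0.0869
grasp_force: 0.0
```

```bash
python3 jog.py '[[0,0,0.05,0,0.087],[0,0,0.1,0,0.087],[0,0,0.15,0,0.087],[0,0,0.15,0,0.087],[0,0,0.15,0,0.087]]'; python3 -c "
from h import *
cv2.imwrite('pics/b.png',cv2.resize(manip.read_camera('scene')[90:240,220:420,::-1],(800,600)))"
```

```text
time_s: 2.87
position: [0.5369, -0.336, 0.1155]
tcp_rot: [3.137, -0.165, -0.0]
wrist_force: [-0.3, 0.4, 0.1]
grip_width: 0.0868
grasp_force: 0.0
```

View pics/b.png

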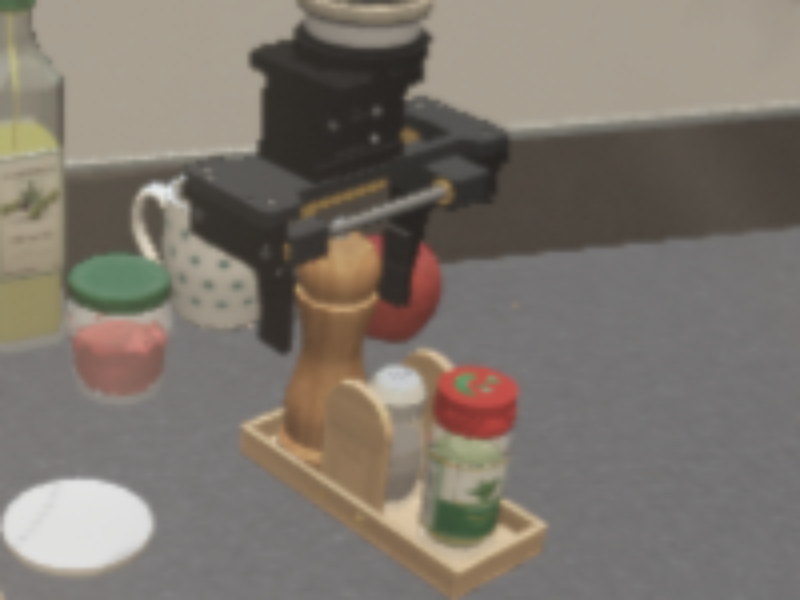

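The gripper straddles the mill's head with its body just above the finial. I'll go down in small steps and watch the force.

```bash
for i in 1; do python3 jog.py '[[0,0,0.05,0,0.087],[0,0,0.075,0,0.087],[0,0,0.1,0,0.087],[0,0,0.1,0,0.087]]'|grep -E "pos|force"; done; python3 jog.py '[[0,0,0.025,0,0.087],[0,0,0.05,0,0.087],[0,0,0.05,0,0.087]]'|grep -E "pos|force"
```

```text
position: [0.5369, -0.336, 0.1134]
wrist_force: [0.1, 0.9, -0.4]
grasp_force: 0.0
position: [0.5368, -0.336, 0.1125]
wrist_force: [0.0, -0.1, 0.3]
grasp_force: 0.0
```

Scaled: 0.001 m is 0.05, 0.0005 m is 0.025.

```bash
python3 jog.py '[[0,0,0.025,0,0.087],[0,0,0.05,0,0.087],[0,0,0.05,0,0.087]]'|grep -E "pos|force"; python3 jog.py '[[0,0,0.025,0,0.087],[0,0,0.05,0,0.087],[0,0,0.05,0,0.087]]'|grep -E "pos|force"
```

```text
position: [0.5369, -0.336, 0.1114]
wrist_force: [1.1, -0.3, -0.2]
grasp_force: 0.0
position: [0.5369, -0.336, 0.1105]
wrist_force: [-0.2, -0.1, -0.2]
grasp_force: 0.0
```

Scaled: 0.001 m is 0.05, 0.0005 m is 0.025.

```bash
python3 jog.py '[[0,0,0.025,0,0.087],[0,0,0.05,0,0.087],[0,0,0.05,0,0.087]]'|grep -E "pos|force";  python3 jog.py '[[0,0,0.025,0,0.087],[0,0,0.05,0,0.087],[0,0,0.05,0,0.087]]'|grep -E "pos|force"
```

```text
position: [0.5369, -0.336, 0.1094]
wrist_force: [0.4, 0.2, -0.5]
grasp_force: 0.0
position: [0.5369, -0.336, 0.1085]
wrist_force: [-1.0, 0.5, 0.6]
grasp_force: 0.0
```

Still no contact, and the grasp point is 107 mm up the mill, within the allowed range. I'll grip here.

Scaled: -0.08 m is -4, -0.065 m is -3.25.

```bash
python3 jog.py '[[0,0,0,0,0.07],[0,0,0,0,0.06],[0,0,0,0,0.05],[0,0,0,0,0.04],[0,0,0,0,0.04],[0,0,0,0,0.04],[0,0,0,0,0.04],[0,0,0,0,0.04]]' 35;python3 jog.py '[[0,0,-0.5,0,0.04],[0,0,-1,0,0.04],[0,0,-1.5,0,0.04],[0,0,-2.5,0,0.04],[0,0,-3.25,0,0.04],[0,0,-4,0,0.04],[0,0,-4,0,0.04]]'; python3 -c "
from h import *
d(.564,-.031,.1075+.08,-20.8)
print(atz('top',(292,187),.0))
cv2.imwrite('pics/c.png',cv2.resize(manip.read_camera('scene')[60:260,190:420,::-1],(690,600)))"
```

```text
time_s: 5.17
position: [0.5369, -0.3362, 0.1087]
tcp_rot: [3.137, -0.165, 0.0]
wrist_force: [-0.3, -0.8, 0.3]
grip_width: 0.0487
grasp_force: 34.8
time_s: 5.75
position: [0.539, -0.3371, 0.1932]
tcp_rot: [3.134, -0.165, 0.011]
wrist_force: [0.9, -0.2, -2.0]
grip_width: 0.0485
grasp_force: 34.8
q1 q7 0.57 -1.23 heading -6.0 t 5.8
delta [-0.0073 -0.307   0.0047] turn 0.258
[ 0.56808174 -0.34858878  0.        ]
```

View pics/c.png

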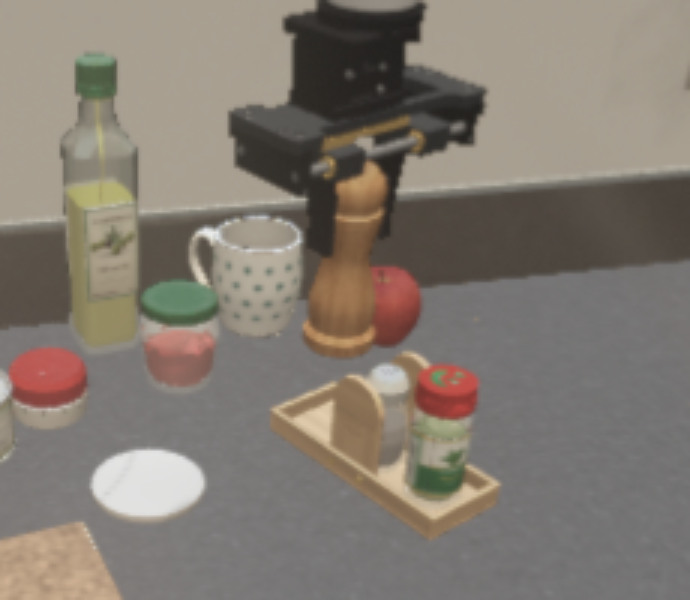

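The mill is held upright and clear of the caddy. I'll carry it to the mat.

Scaled: -0.307 m is -15.35, -0.09 m is -4.5, 0.258 rad is 5.16.

```bash
python3 jog.py '[[0,-0.5,0,0,0.04],[-0.05,-1.5,0,0.4,0.04],[-0.1,-3,0,1,0.04],[-0.15,-4.5,0,1.6,0.04],[-0.2,-6,0,2.2,0.04],[-0.25,-7.5,0,2.8,0.04],[-0.3,-9,0,3.4,0.04],[-0.3,-10.5,0,4,0.04],[-0.35,-12,0,4.6,0.04],[-0.35,-13.5,0,5.16,0.04],[-0.35,-14.75,0,5.16,0.04],[-0.35,-15.35,0,5.16,0.04]]';python3 jog.py '[[0,0,0,0,0.04],[0,0,0,0,0.04],[0,0,0,0,0.04],[0,0,0,0,0.04]]'|grep -E "pos|force"; python3 -c "
from h import *
d(.564,-.031,.1085,-20.8)"
```

```text
time_s: 6.8
position: [0.5612, -0.0245, 0.1875]
tcp_rot: [-3.09, 0.557, 0.004]
wrist_force: [-0.2, 0.0, -2.1]
grip_width: 0.0488
grasp_force: 34.8
position: [0.5619, -0.0324, 0.1883]
wrist_force: [0.1, -0.1, -1.7]
grasp_force: 34.8
q1 q7 0.11 -2.02 heading -21.0 t 7.1
delta [ 0.0015 -0.0022  0.0798] turn -0.004
```

```bash
python3 jog.py '[[0.05,-0.1,0.75,0,0.04],[0.05,-0.1,1.5,0,0.04],[0.05,-0.1,2.25,0,0.04],[0.05,-0.1,2.9,0,0.04],[0.05,-0.1,3.3,0,0.04],[0.05,-0.1,3.55,0,0.04],[0.05,-0.1,3.7,0,0.04],[0.05,-0.1,3.8,0,0.04],[0.05,-0.1,3.9,0,0.04],[0.05,-0.1,3.975,0,0.04],[0.05,-0.1,3.975,0,0.04],[0.05,-0.1,3.975,0,0.04]]'|grep -E "pos|force"; python3 jog.py '[[0,0,0.025,0,0.04],[0,0,0.05,0,0.04],[0,0,0.05,0,0.04]]'|grep -E "pos|force"
```

```text
position: [0.564, -0.0284, 0.1094]
wrist_force: [-0.5, -0.2, -2.1]
grasp_force: 34.8
position: [0.5639, -0.0285, 0.1081]
wrist_force: [-0.3, 0.4, -3.1]
grasp_force: 34.8
```

Scaled: 0.001 m is 0.05, 0.0005 m is 0.025.

```bash
python3 jog.py '[[0,0,0.025,0,0.04],[0,0,0.05,0,0.04],[0,0,0.05,0,0.04]]'|grep -E "pos|force";python3 jog.py '[[0,0,0.025,0,0.04],[0,0,0.05,0,0.04],[0,0,0.05,0,0.04]]'|grep -E "pos|force"
```

```text
position: [0.564, -0.0285, 0.1076]
wrist_force: [-1.3, -0.3, 2.2]
grasp_force: 34.9
position: [0.5643, -0.0284, 0.1075]
wrist_force: [-2.2, -0.4, 9.4]
grasp_force: 35.0
```

Contact with the mat. I'll release, rise and work out the move to the spice jar.

Scaled: -0.001 m is -0.05.

```bash
python3 jog.py '[[0,0,-0.05,0,0.05],[0,0,-0.05,0,0.055],[0,0,-0.05,0,0.06],[0,0,-0.05,0,0.07],[0,0,-0.05,0,0.08],[0,0,-0.05,0,0.087],[0,0,-0.05,0,0.087],[0,0,-0.05,0,0.087],[0,0,-0.05,0,0.087]]';python3 jog.py '[[0,0,-1,0,0.087],[0,0,-2.25,0,0.087],[0,0,-3.75,0,0.087],[0,0,-5,0,0.087],[0,0,-6,0,0.087],[0,0,-6,0,0.087],[0,0,-6,0,0.087]]'|grep pos; python3 -c "
from h import *
d(.423,-.325,.18,-6)"
```

```text
time_s: 9.63
position: [0.5639, -0.0285, 0.107]
tcp_rot: [3.09, -0.567, 0.0]
wrist_force: [-0.3, -0.5, 0.3]
grip_width: 0.0854
grasp_force: 0.0
position: [0.5644, -0.0285, 0.2281]
q1 q7 0.11 -2.01 heading -20.8 t 10.2
delta [-0.0269  0.3274  0.0478] turn -0.259
```

Scaled: 0.327 m is 16.35, 0.315 m is 15.75, -0.259 rad is -5.18.

```bash
python3 jog.py '[[-0.1,1.25,0,0,0.087],[-0.25,2.75,0,-0.6,0.087],[-0.35,4.25,0,-1.2,0.087],[-0.5,5.75,0,-1.8,0.087],[-0.6,7.25,0,-2.4,0.087],[-0.75,8.75,0,-3,0.087],[-0.85,10.25,0,-3.6,0.087],[-1,11.75,0,-4.2,0.087],[-1.1,13.25,0,-4.8,0.087],[-1.25,14.75,0,-5.18,0.087],[-1.35,15.75,0,-5.18,0.087],[-1.35,16.35,1,-5.18,0.087]]';python3 jog.py '[[0,0,1,0,0.087],[0,0,1.5,0,0.087],[0,0,1.5,0,0.087],[0,0,1.5,0,0.087]]'|grep pos; python3 -c "
from h import *
d(.423,-.325,.07,-6)"
```

```text
time_s: 11.22
position: [0.4216, -0.3284, 0.2084]
tcp_rot: [3.133, -0.17, 0.005]
wrist_force: [0.4, 0.4, 0.0]
grip_width: 0.087
grasp_force: 0.0
position: [0.4223, -0.3236, 0.1761]
q1 q7 0.60 -1.11 heading -5.9 t 11.6
delta [0.0011 0.0014 0.1061] turn 0.002
```

Scaled: 0.106 m is 5.3, 0.1 m is 5.

```bash
python3 jog.py '[[0.05,0.05,0.75,0,0.087],[0.05,0.05,1.75,0,0.087],[0.05,0.05,2.75,0,0.087],[0.05,0.05,3.75,0,0.087],[0.05,0.05,4.5,0,0.087],[0.05,0.05,5,0,0.087],[0.05,0.05,5.3,0,0.087],[0.05,0.05,5.3,0,0.087],[0.05,0.05,5.3,0,0.087]]'|grep -E "pos|wrist";python3 jog.py '[[0,0,0,0,0.07],[0,0,0,0,0.06],[0,0,0,0,0.05],[0,0,0,0,0.04],[0,0,0,0,0.035],[0,0,0,0,0.035],[0,0,0,0,0.035],[0,0,0,0,0.035],[0,0,0,0,0.035]]' 25;python3 jog.py '[[0,0,-0.5,0,0.035],[0,0,-1,0,0.035],[0,0,-1.75,0,0.035],[0,0,-2.75,0,0.035],[0,0,-3.75,0,0.035],[0,0,-4.75,0,0.035],[0,0,-5.5,0,0.035],[0,0,-5.5,0,0.035],[0,0,-5.5,0,0.035]]'; python3 -c "
from h import *
d(.470,.005,.18,-20.8)
a=cv2.resize(manip.read_camera('scene')[130:330,150:350,::-1],(400,400));b=cv2.resize(manip.read_camera('top')[112:262,130:280,::-1],(400,400))
cv2.imwrite('pics/d.png',np.hstack([a,b]))"
```

```text
position: [0.424, -0.3258, 0.0717]
wrist_force: [-0.9, -0.8, 0.7]
time_s: 13.05
position: [0.4233, -0.3257, 0.0711]
tcp_rot: [3.137, -0.164, -0.0]
wrist_force: [-0.5, 0.3, 1.0]
grip_width: 0.0439
grasp_force: 25.0
time_s: 13.8
position: [0.4237, -0.3259, 0.1823]
tcp_rot: [3.136, -0.164, 0.004]
wrist_force: [-0.5, -0.2, -2.2]
grip_width: 0.0445
grasp_force: 25.0
q1 q7 0.60 -1.11 heading -6.0 t 13.8
delta [ 0.0116 -0.334   0.0019] turn 0.259
```

View pics/d.png

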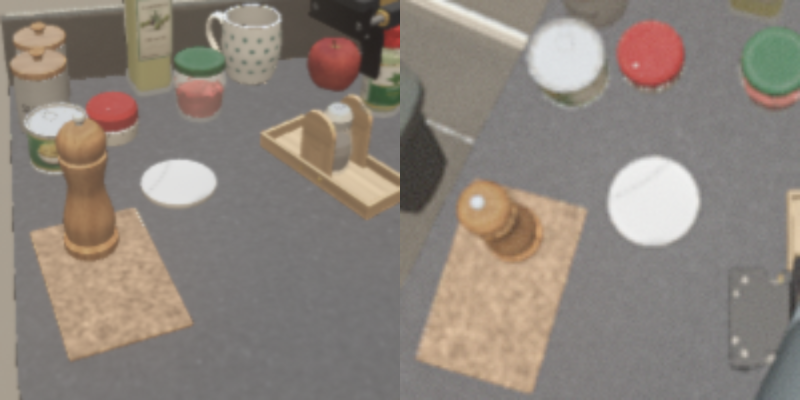

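The mill stands upright on the mat's far end and the spice jar is in the gripper. I'll carry the jar to the near part of the mat.

```bash
python3 jog.py '[[0,-0.6,0,0,0.035],[0.05,-1.75,0,0.4,0.035],[0.15,-3.25,0,1,0.035],[0.2,-5,0,1.6,0.035],[0.25,-6.75,0,2.2,0.035],[0.3,-8.5,0,2.8,0.035],[0.35,-10.25,0,3.4,0.035],[0.4,-12,0,4,0.035],[0.5,-13.5,0,4.6,0.035],[0.55,-15,0,5.18,0.035],[0.6,-16.1,0,5.18,0.035],[0.6,-16.7,0,5.18,0.035]]'|grep time;python3 jog.py '[[0,0,0.5,0,0.035],[0,0,1.5,0,0.035],[0,0,2.5,0,0.035],[0,0,3.5,0,0.035],[0,0,4.5,0,0.035],[0,0,5,0,0.035],[0,0,5,0,0.035],[0,0,5,0,0.035]]'|grep -E "pos|force"; python3 -c "
from h import *
d(.470,.005,.071,-20.8)"
```

```text
time_s: 14.9
position: [0.4694, 0.0049, 0.0804]
wrist_force: [0.0, -0.0, -1.2]
grasp_force: 25.0
q1 q7 0.05 -2.14 heading -20.8 t 15.6
delta [ 0.0005 -0.0004  0.0094] turn -0.001
```

Scaled: 0.0095 m is 0.475, 0.008 m is 0.4.

```bash
python3 jog.py '[[0,0,0.15,0,0.035],[0,0,0.3,0,0.035],[0,0,0.4,0,0.035],[0,0,0.475,0,0.035],[0,0,0.475,0,0.035],[0,0,0.475,0,0.035]]'|grep -E "pos|force"; python3 jog.py '[[0,0,0.025,0,0.035],[0,0,0.05,0,0.035],[0,0,0.05,0,0.035]]'|grep -E "pos|force"
```

```text
position: [0.4701, 0.0053, 0.0717]
wrist_force: [0.2, 0.0, -1.6]
grasp_force: 25.0
position: [0.47, 0.0053, 0.0705]
wrist_force: [-0.7, 0.4, -1.0]
grasp_force: 25.0
```

Scaled: 0.001 m is 0.05, 0.0005 m is 0.025.

```bash
python3 jog.py '[[0,0,0.025,0,0.035],[0,0,0.05,0,0.035],[0,0,0.05,0,0.035]]'|grep -E "pos|force"
```

```text
position: [0.4702, 0.0053, 0.07]
wrist_force: [-1.7, 0.2, 3.9]
grasp_force: 25.0
```

```bash
python3 jog.py '[[0,0,-0.05,0,0.045],[0,0,-0.05,0,0.05],[0,0,-0.05,0,0.055],[0,0,-0.05,0,0.06],[0,0,-0.05,0,0.07],[0,0,-0.05,0,0.08],[0,0,-0.05,0,0.087],[0,0,-0.05,0,0.087],[0,0,-0.05,0,0.087]]'|grep width;python3 jog.py '[[0,0,-1,0,0.087],[0,0,-2.25,0,0.087],[0,0,-3.75,0,0.087],[0,0,-5.25,0,0.087],[0,0,-6.5,0,0.087],[0,0,-7.5,0,0.087],[0,0,-7.5,0,0.087],[0,0,-7.5,0,0.087]]'|grep pos; python3 -c "
from h import *
d(.4785,-.328,.22,84)
cv2.imwrite('pics/e.png',np.hstack([cv2.resize(manip.read_camera('scene')[150:350,150:350,::-1],(400,400)),cv2.resize(manip.read_camera('top')[180:255,255:330,::-1],(400,400))]))"
```

```text
grip_width: 0.0836
position: [0.4705, 0.0053, 0.2214]
q1 q7 0.08 -2.08 heading -20.8 t 18.0
delta [0.1259 0.3087 0.0015] turn 1.312
```

View pics/e.png

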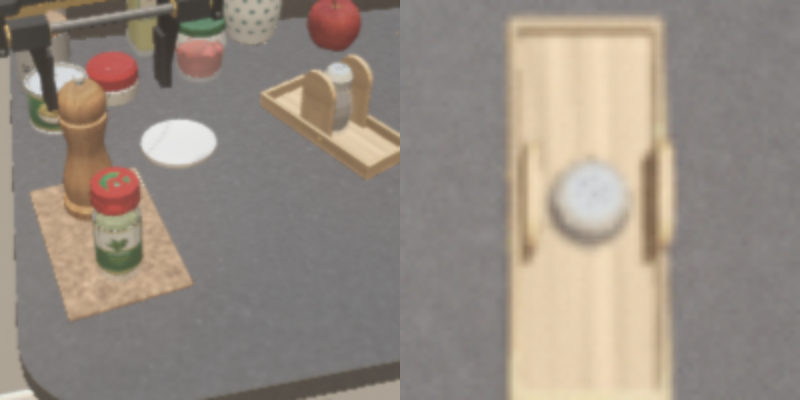

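Mill and spice both stand upright on the mat. The salt top is at about top px (290.6,217), between the cheeks and slightly to the left. I'll move over the salt and turn the gripper by −1.83 rad.

```bash
python3 jog.py '[[0.5,1.25,0,-2.4,0.087],[1.05,2.6,0,-4.8,0.087],[1.6,4,0,-7.2,0.087],[2.2,5.4,0,-9.6,0.087],[2.75,6.8,0,-12,0.087],[3.35,8.2,0,-14.4,0.087],[3.9,9.6,0,-16.8,0.087],[4.45,11,0,-19.2,0.087],[5.05,12.4,0,-21.6,0.087],[5.6,13.75,0,-24,0.087],[6,14.75,0,-26.4,0.087],[6.3,15.45,0,-28.8,0.087]]'|grep time;python3 jog.py '[[0,0,0,-2.4,0.087],[0,0,0,-4.8,0.087],[0,0,0,-7.2,0.087],[0,0,0,-7.8,0.087],[0,0,0,-7.8,0.087],[0,0,0,-7.8,0.087]]'|grep -E "pos"; python3 -c "
from h import *
print(atz('top',(290.6,216.9),.096),tri((290.5,216.6),S(518,214)))
d(.478,-.328,.06,84)"
```

```text
time_s: 19.08
position: [0.4773, -0.328, 0.219]
[ 0.47570618 -0.32630366  0.096     ] (array([ 0.47685491, -0.32588446,  0.09601439]), np.float64(0.0004781703952021556))
q1 q7 0.73 0.33 heading 84.0 t 19.6
delta [-1.00e-04  1.10e-03  1.59e-01] turn -0.000
```

Scaled: 0.06 m is 3, 0.163 m is 8.15.

```bash
python3 jog.py '[[0,0,1,0,0.087],[0,0,2,0,0.087],[0,0,3,0,0.087],[0,0,4,0,0.087],[0,0,5,0,0.087],[0,0,6,0,0.087],[0,0,6.75,0,0.087],[0,0,7.4,0,0.087],[0,0,7.85,0,0.087],[0,0,8.15,0,0.087],[0,0,8.15,0,0.087],[0,0,8.15,0,0.087]]'|grep -E "pos|wrist";python3 jog.py '[[0,0,0,0,0.07],[0,0,0,0,0.06],[0,0,0,0,0.05],[0,0,0,0,0.045],[0,0,0,0,0.04],[0,0,0,0,0.035],[0,0,0,0,0.035],[0,0,0,0,0.035],[0,0,0,0,0.035],[0,0,0,0,0.035]]' 25
```

```text
position: [0.4782, -0.3283, 0.0576]
wrist_force: [0.5, 0.7, 0.1]
time_s: 21.42
position: [0.4784, -0.3284, 0.0577]
tcp_rot: [2.333, 2.103, 0.001]
wrist_force: [1.3, 0.2, 1.1]
grip_width: 0.0385
grasp_force: 24.7
```

The grip width of 38.5 mm is less than the 44 mm body. I'll look before lifting.

```bash
python3 -c "
from h import *
cv2.imwrite('pics/f.png',cv2.resize(manip.read_camera('scene')[130:250,250:400,::-1],(750,600),interpolation=cv2.INTER_CUBIC))"
```

```text
(no output)
```

View pics/f.png

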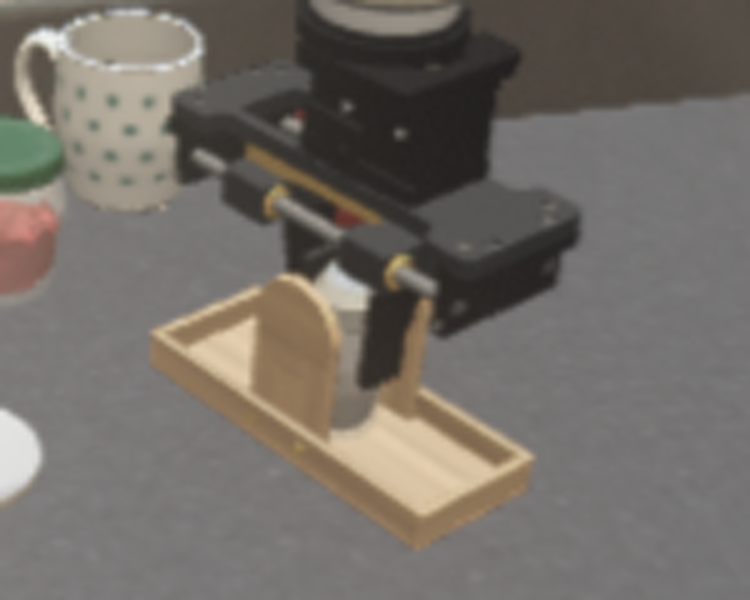

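The shaker is upright with the pads on the tapered shoulder. I'll regrip 8 mm lower to hold the straight body.

```bash
python3 jog.py '[[0,0,0,0,0.05],[0,0,0,0,0.06],[0,0,0,0,0.065],[0,0,0.1,0,0.07],[0,0,0.2,0,0.07],[0,0,0.3,0,0.07],[0,0,0.4,0,0.07],[0,0,0.4,0,0.07],[0,0,0.4,0,0.07]]'|grep -E "pos|force";python3 jog.py '[[0,0,0,0,0.06],[0,0,0,0,0.05],[0,0,0,0,0.045],[0,0,0,0,0.04],[0,0,0,0,0.035],[0,0,0,0,0.035],[0,0,0,0,0.035],[0,0,0,0,0.035],[0,0,0,0,0.035],[0,0,0,0,0.035]]' 25
```

```text
position: [0.4779, -0.3282, 0.0493]
wrist_force: [0.2, 0.3, 0.6]
grasp_force: 0.0
time_s: 23.05
position: [0.4781, -0.3284, 0.0496]
tcp_rot: [2.334, 2.103, 0.0]
wrist_force: [0.4, -0.7, 0.0]
grip_width: 0.0403
grasp_force: 24.9
```

```bash
python3 jog.py '[[0,0,-0.25,0,0.03],[0,0,-0.6,0,0.03],[0,0,-1,0,0.03],[0,0,-1.75,0,0.03],[0,0,-2.75,0,0.03],[0,0,-3.75,0,0.03],[0,0,-4.75,0,0.03],[0,0,-5.75,0,0.03],[0,0,-6.5,0,0.03],[0,0,-6.5,0,0.03],[0,0,-6.5,0,0.03]]' 30; python3 -c "
from h import *
d(.5848,-.1706,.18,84)
cv2.imwrite('pics/g.png',cv2.resize(manip.read_camera('scene')[60:210,240:440,::-1],(800,600),interpolation=cv2.INTER_CUBIC))"
```

```text
time_s: 23.97
position: [0.4783, -0.3285, 0.1807]
tcp_rot: [2.332, 2.101, 0.001]
wrist_force: [-0.4, 0.1, -0.1]
grip_width: 0.0402
grasp_force: 29.9
q1 q7 0.73 0.32 heading 84.0 t 24.0
delta [0.1681 0.0895 0.0007] turn 0.001
```

View pics/g.png

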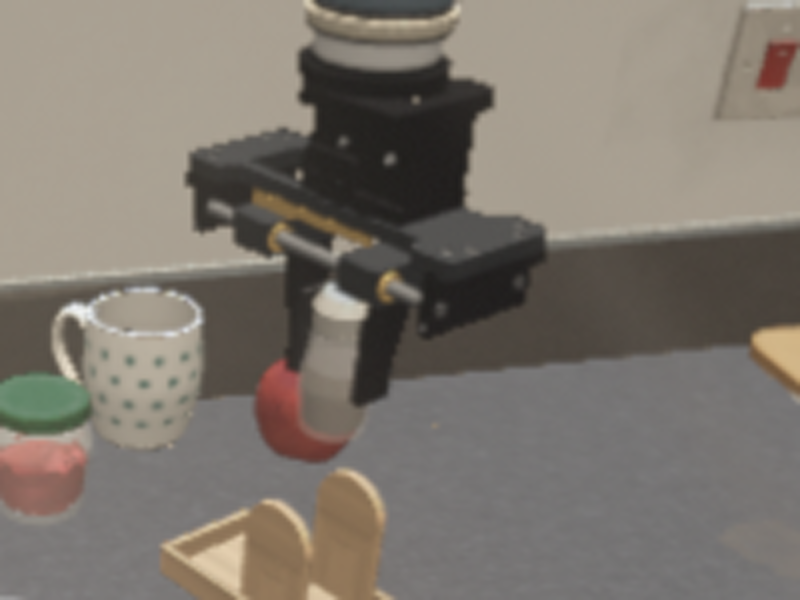

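The shaker is lifted but may lean a little. I'll compare it with the projection of an upright axis.

```bash
python3 -c "
from h import *
f=lambda p:((proj('scene',p)-[240,60])*4).round(0)
for y in (-.3285,-.3245): print(y,[f((.4783,y,z)) for z in(.137,.203,.227)])
for dx,dy in((.1,.99),(.99,-.1)): print([f((.4783+s*.022*dx,-.3265+s*.022*dy,.137)) for s in(-1,1)])"
```

```text
-0.3285 [array([326., 428.]), array([338., 322.]), array([343., 281.])]
-0.3245 [array([321., 430.]), array([334., 324.]), array([339., 283.])]
[array([350., 418.]), array([296., 440.])]
[array([352., 445.]), array([296., 414.])]
```

Scaled: 0.167 m is 8.35, 0.0895 m is 4.475.

```bash
python3 jog.py '[[0.5,0.25,0,0,0.03],[1.4,0.75,0,0,0.03],[2.5,1.35,0,0,0.03],[3.6,1.95,0,0,0.03],[4.7,2.5,0,0,0.03],[5.8,3.1,0,0,0.03],[6.8,3.65,0,0,0.03],[7.6,4.1,0,0,0.03],[8.1,4.35,0,0,0.03],[8.35,4.475,0,0,0.03],[8.35,4.475,0,0,0.03],[8.35,4.475,0,0,0.03]]'|grep -E "pos|force";python3 jog.py '[[0,0,0.5,0,0.03],[0,0,1.5,0,0.03],[0,0,2.5,0,0.03],[0,0,3.5,0,0.03],[0,0,4.5,0,0.03],[0,0,5.25,0,0.03],[0,0,5.75,0,0.03],[0,0,5.95,0,0.03],[0,0,5.95,0,0.03],[0,0,5.95,0,0.03]]'|grep -E "pos|force"; python3 -c "
from h import *
d(.5848,-.1716,.0516,84)"
```

```text
position: [0.5837, -0.1722, 0.179]
wrist_force: [-0.7, -0.3, -1.2]
grasp_force: 29.9
position: [0.5846, -0.172, 0.061]
wrist_force: [0.4, 1.3, 0.0]
grasp_force: 29.9
q1 q7 0.41 -0.07 heading 84.0 t 25.9
delta [0.0004 0.0001 0.0094] turn 0.000
```

```bash
python3 jog.py '[[0,0,0.1,0,0.03],[0,0,0.2,0,0.03],[0,0,0.3,0,0.03],[0,0,0.35,0,0.03],[0,0,0.35,0,0.03],[0,0,0.35,0,0.03]]'|grep -E "pos|force";python3 jog.py '[[0,0,0.025,0,0.03],[0,0,0.05,0,0.03],[0,0,0.05,0,0.03]]'|grep -E "pos|wrist";python3 jog.py '[[0,0,0.025,0,0.03],[0,0,0.05,0,0.03],[0,0,0.05,0,0.03]]'|grep -E "pos|wrist"
```

```text
position: [0.5844, -0.1715, 0.0536]
wrist_force: [-0.2, 0.4, -0.9]
grasp_force: 29.9
position: [0.5843, -0.1715, 0.0525]
wrist_force: [-0.0, -0.0, -0.6]
position: [0.5844, -0.1716, 0.0517]
wrist_force: [0.3, -0.5, 0.4]
```

```bash
python3 jog.py '[[0,0,0.025,0,0.03],[0,0,0.05,0,0.03],[0,0,0.05,0,0.03]]'|grep -E "pos|wrist"
```

```text
position: [0.5845, -0.1716, 0.0516]
wrist_force: [-2.4, 0.1, 5.8]
```

Scaled: -0.19 m is -9.5, -0.17 m is -8.5.

```bash
python3 jog.py '[[0,0,0,0,0.042],[0,0,0,0,0.044],[0,0,0,0,0.05],[0,0,0,0,0.06],[0,0,0,0,0.07],[0,0,0,0,0.08],[0,0,0,0,0.08],[0,0,0,0,0.08]]'|grep -E "width|wrist";python3 jog.py '[[0,0,-1,0,0.087],[0,0,-2.5,0,0.087],[0,0,-4,0,0.087],[0,0,-5.5,0,0.087],[0,0,-7,0,0.087],[0,0,-8.5,0,0.087],[0,0,-9.5,0,0.087],[0,0,-9.5,0,0.087],[0,0,-9.5,0,0.087]]'|grep pos; python3 -c "
from h import *
d(.564,-.0285,.24,-20.8)"
```

```text
wrist_force: [-0.1, -0.5, -0.2]
grip_width: 0.0746
position: [0.5848, -0.1716, 0.2418]
q1 q7 0.45 -0.00 heading 84.0 t 28.5
delta [ 0.1402 -0.0356  0.0016] turn -1.312
```

Scaled: 0.14 m is 7, 0.13 m is 6.5, 1.44 rad is 28.8.

```bash
python3 jog.py '[[0.6,-0.15,0,2.4,0.087],[1.2,-0.3,0,4.8,0.087],[1.8,-0.45,0,7.2,0.087],[2.4,-0.6,0,9.6,0.087],[3,-0.75,0,12,0.087],[3.6,-0.9,0,14.4,0.087],[4.2,-1.05,0,16.8,0.087],[4.8,-1.2,0,19.2,0.087],[5.4,-1.35,0,21.6,0.087],[6,-1.5,0,24,0.087],[6.5,-1.65,0,26.4,0.087],[7,-1.78,0,28.8,0.087]]'|grep time;python3 jog.py '[[0,0,0,2.4,0.087],[0,0,0,4.8,0.087],[0,0,0,7.2,0.087],[0,0,0,7.78,0.087],[0,0,0,7.78,0.087],[0,0,0,7.78,0.087]]'|grep -E "pos"; python3 -c "
from h import *
d(.564,-.0285,.107,-20.8)
cv2.imwrite('pics/h.png',np.hstack([cv2.resize(manip.read_camera('scene')[130:280,150:350,::-1],(400,300)),cv2.resize(manip.read_camera('top')[112:262,130:330,::-1],(400,300))]))"
```

```text
time_s: 29.52
position: [0.5627, -0.0285, 0.2391]
q1 q7 0.02 -1.97 heading -20.7 t 30.0
delta [ 0.0015 -0.0006  0.1321] turn 0.002
```

View pics/h.png

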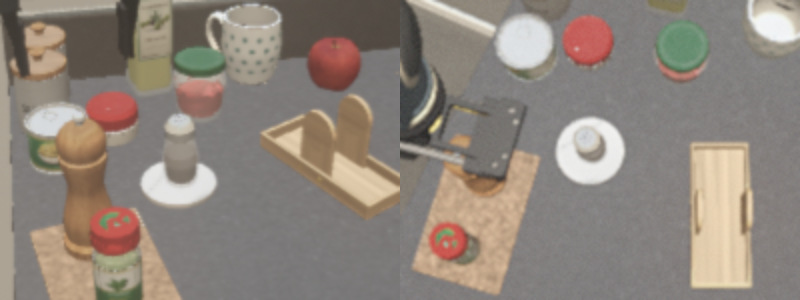

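The shaker stands upright near the coaster's centre. The mill and jar stand on the mat and the caddy is empty. Now I'll pick the mill back up.

Scaled: 0.13 m is 6.5, 0.126 m is 6.3.

```bash
python3 jog.py '[[0.05,0,1,0,0.087],[0.075,0,2,0,0.087],[0.075,0,3,0,0.087],[0.075,0,4,0,0.087],[0.075,0,5,0,0.087],[0.075,0,5.6,0,0.087],[0.075,0,6,0,0.087],[0.075,0,6.3,0,0.087],[0.075,0,6.5,0,0.087],[0.075,0,6.5,0,0.087],[0.075,0,6.5,0,0.087]]'|grep -E "pos|wrist";python3 jog.py '[[0,0,0,0,0.07],[0,0,0,0,0.06],[0,0,0,0,0.05],[0,0,0,0,0.04],[0,0,0,0,0.04],[0,0,0,0,0.04],[0,0,0,0,0.04],[0,0,0,0,0.04],[0,0,0,0,0.04]]' 35; python3 -c "
from h import *
print('salt',atz('top',(223.5,178.5),.098))
d(.5369,-.3367,.24,-6)"
```

```text
position: [0.5654, -0.029, 0.1111]
wrist_force: [-0.1, -0.3, -0.8]
time_s: 31.78
position: [0.5649, -0.0291, 0.1106]
tcp_rot: [3.09, -0.566, 0.0]
wrist_force: [-0.4, 0.2, 1.1]
grip_width: 0.0485
grasp_force: 34.9
salt [ 0.58613173 -0.1735746   0.098     ]
q1 q7 0.01 -1.98 heading -20.8 t 31.8
delta [ 0.0828  0.2976 -0.1293] turn -0.257
```

Scaled: -0.13 m is -6.5, -0.115 m is -5.75.

```bash
python3 jog.py '[[0,0,-0.5,0,0.04],[0,0,-1,0,0.04],[0,0,-1.75,0,0.04],[0,0,-2.75,0,0.04],[0,0,-3.75,0,0.04],[0,0,-4.75,0,0.04],[0,0,-5.75,0,0.04],[0,0,-6.5,0,0.04],[0,0,-6.5,0,0.04],[0,0,-6.5,0,0.04]]'|grep -E "pos|force|width"; python3 -c "
from h import *
d(.5369,-.3367,.24,-6)"
```

```text
position: [0.5651, -0.0291, 0.2416]
wrist_force: [-0.6, 0.9, -2.7]
grip_width: 0.0481
grasp_force: 34.9
q1 q7 0.02 -1.97 heading -20.8 t 32.6
delta [0.0826 0.2976 0.0016] turn -0.258
```

Careful with the scale: shifts go in units of 20 mm and turns go in units of 0.05 rad. That gives: 0.298 m is 14.9, 0.285 m is 14.25, -0.258 rad is -5.16.

```bash
python3 jog.py '[[0.15,0.5,0,0,0.04],[0.45,1.5,0,-0.4,0.04],[0.8,2.9,0,-1,0.04],[1.2,4.35,0,-1.6,0.04],[1.6,5.8,0,-2.2,0.04],[2.05,7.3,0,-2.8,0.04],[2.45,8.8,0,-3.4,0.04],[2.85,10.3,0,-4,0.04],[3.25,11.7,0,-4.6,0.04],[3.65,13.1,0,-5.16,0.04],[3.95,14.25,0,-5.16,0.04],[4.13,14.9,0,-5.16,0.04]]'|grep -E "pos|force";python3 jog.py '[[0,0,0,0,0.04],[0,0,0.5,0,0.04],[0,0,1.5,0,0.04],[0,0,2.5,0,0.04],[0,0,3.5,0,0.04],[0,0,4.5,0,0.04],[0,0,5,0,0.04],[0,0,5,0,0.04],[0,0,5,0,0.04]]'|grep -E "pos|force"; python3 -c "
from h import *
d(.5369,-.337,.1116,-6)"
```

```text
position: [0.5337, -0.3416, 0.2387]
wrist_force: [-0.4, -0.1, -2.2]
grasp_force: 34.9
position: [0.5368, -0.3356, 0.1401]
wrist_force: [1.0, 0.2, -1.8]
grasp_force: 34.9
q1 q7 0.47 -1.16 heading -5.9 t 34.4
delta [0.0002 0.0014 0.0285] turn 0.002
```

Scaled: 0.0275 m is 1.375, 0.026 m is 1.3.

```bash
python3 jog.py '[[0,0.05,0.2,0,0.04],[0,0.05,0.45,0,0.04],[0,0.05,0.7,0,0.04],[0,0.05,0.95,0,0.04],[0,0.05,1.15,0,0.04],[0,0.05,1.3,0,0.04],[0,0.05,1.375,0,0.04],[0,0.05,1.375,0,0.04],[0,0.05,1.375,0,0.04]]'|grep -E "pos|force";python3 jog.py '[[0,0,0.025,0,0.04],[0,0,0.05,0,0.04],[0,0,0.05,0,0.04]]'|grep -E "pos|wrist"
```

```text
position: [0.5365, -0.3381, 0.1131]
wrist_force: [-0.2, 0.1, -1.6]
grasp_force: 34.9
position: [0.5365, -0.3381, 0.1122]
wrist_force: [-0.1, -0.6, -2.3]
```

Scaled: 0.001 m is 0.05, 0.0005 m is 0.025.

```bash
python3 jog.py '[[0,0,0.025,0,0.04],[0,0,0.05,0,0.04],[0,0,0.05,0,0.04]]'|grep -E "pos|wrist";python3 jog.py '[[0,0,0.025,0,0.04],[0,0,0.05,0,0.04],[0,0,0.05,0,0.04]]'|grep -E "pos|wrist"
```

```text
position: [0.5367, -0.3381, 0.1117]
wrist_force: [-0.5, 1.1, 1.8]
position: [0.5368, -0.3381, 0.1116]
wrist_force: [-2.5, 1.5, 8.1]
```

```bash
python3 jog.py '[[0,0,-0.05,0,0.05],[0,0,-0.05,0,0.055],[0,0,-0.05,0,0.06],[0,0,-0.05,0,0.07],[0,0,-0.05,0,0.08],[0,0,-0.05,0,0.087],[0,0,-0.05,0,0.087],[0,0,-0.05,0,0.087],[0,0,-0.05,0,0.087]]'|grep -E "width|wrist";python3 jog.py '[[0,0,-1,0,0.087],[0,0,-2.25,0,0.087],[0,0,-3.75,0,0.087],[0,0,-5,0,0.087],[0,0,-6,0,0.087],[0,0,-6,0,0.087],[0,0,-6,0,0.087]]'|grep pos; python3 -c "
from h import *
d(.470,.0053,.22,-20.8)"
```

```text
wrist_force: [-0.4, -0.2, -0.0]
grip_width: 0.0853
position: [0.5369, -0.3384, 0.2323]
q1 q7 0.47 -1.16 heading -6.0 t 37.2
delta [-0.1023 -0.3348  0.0117] turn 0.259
```

```bash
python3 jog.py '[[-0.4,-1.25,0,0,0.087],[-0.85,-2.75,0,0.4,0.087],[-1.3,-4.25,0,1,0.087],[-1.75,-5.75,0,1.6,0.087],[-2.2,-7.25,0,2.2,0.087],[-2.65,-8.75,0,2.8,0.087],[-3.15,-10.25,0,3.4,0.087],[-3.6,-11.75,0,4,0.087],[-4.05,-13.25,0,4.6,0.087],[-4.5,-14.75,0,5.18,0.087],[-4.85,-15.9,0,5.18,0.087],[-5.1,-16.75,0,5.18,0.087]]'|grep time;python3 jog.py '[[0,0,0.5,0,0.087],[0,0,1.5,0,0.087],[0,0,2.5,0,0.087],[0,0,2.5,0,0.087],[0,0,2.5,0,0.087]]'|grep pos; python3 -c "
from h import *
d(.470,.0053,.0715,-20.8)"
```

```text
time_s: 38.2
position: [0.4685, 0.0048, 0.1793]
q1 q7 -0.00 -2.07 heading -20.9 t 38.6
delta [ 0.0017 -0.0012  0.1078] turn -0.001
```

```bash
python3 jog.py '[[0.05,-0.05,0.75,0,0.087],[0.05,-0.05,1.75,0,0.087],[0.05,-0.05,2.75,0,0.087],[0.05,-0.05,3.75,0,0.087],[0.05,-0.05,4.5,0,0.087],[0.05,-0.05,5,0,0.087],[0.05,-0.05,5.35,0,0.087],[0.05,-0.05,5.35,0,0.087],[0.05,-0.05,5.35,0,0.087]]'|grep -E "pos|wrist";python3 jog.py '[[0,0,0,0,0.07],[0,0,0,0,0.06],[0,0,0,0,0.05],[0,0,0,0,0.04],[0,0,0,0,0.035],[0,0,0,0,0.035],[0,0,0,0,0.035],[0,0,0,0,0.035],[0,0,0,0,0.035]]' 25;python3 jog.py '[[0,0,-0.5,0,0.035],[0,0,-1,0,0.035],[0,0,-1.75,0,0.035],[0,0,-3,0,0.035],[0,0,-4.25,0,0.035],[0,0,-5.5,0,0.035],[0,0,-6.5,0,0.035],[0,0,-7,0,0.035],[0,0,-7,0,0.035],[0,0,-7,0,0.035]]'|grep -E "pos|wrist|width"; python3 -c "
from h import *
d(.4235,-.3253,.21,-6)"
```

```text
position: [0.4717, 0.0062, 0.0745]
wrist_force: [0.3, 0.4, -0.1]
time_s: 40.12
position: [0.4711, 0.0063, 0.0741]
tcp_rot: [3.09, -0.567, 0.0]
wrist_force: [0.3, 0.3, 0.6]
grip_width: 0.0443
grasp_force: 25.0
position: [0.4709, 0.0063, 0.2142]
wrist_force: [-0.5, 0.7, -1.0]
grip_width: 0.044
q1 q7 -0.00 -2.06 heading -20.8 t 41.0
delta [0.0735 0.3268 0.0042] turn -0.258
```

Scaled: 0.327 m is 16.35, 0.313 m is 15.65, -0.258 rad is -5.16.

```bash
python3 jog.py '[[0.15,0.6,0,0,0.035],[0.4,1.75,0,-0.4,0.035],[0.75,3.25,0,-1,0.035],[1.1,5,0,-1.6,0.035],[1.45,6.6,0,-2.2,0.035],[1.85,8.25,0,-2.8,0.035],[2.25,9.9,0,-3.4,0.035],[2.6,11.5,0,-4,0.035],[2.95,13.1,0,-4.6,0.035],[3.3,14.5,0,-5.16,0.035],[3.55,15.65,0,-5.16,0.035],[3.675,16.35,0,-5.16,0.035]]'|grep -E "pos|force";python3 jog.py '[[0,0,0,0,0.035],[0,0,0.5,0,0.035],[0,0,1.5,0,0.035],[0,0,2.75,0,0.035],[0,0,4,0,0.035],[0,0,5,0,0.035],[0,0,5.5,0,0.035],[0,0,5.5,0,0.035],[0,0,5.5,0,0.035]]'|grep -E "pos|force"; python3 -c "
from h import *
d(.4235,-.3253,.0751,-6)"
```

```text
position: [0.4216, -0.3281, 0.212]
wrist_force: [-1.1, -0.6, -1.2]
grasp_force: 25.0
position: [0.4238, -0.3243, 0.1036]
wrist_force: [-0.4, -0.4, -0.2]
grasp_force: 25.0
q1 q7 0.51 -1.05 heading -5.9 t 42.7
delta [-0.0001  0.001   0.0285] turn 0.001
```

```bash
python3 jog.py '[[0,0.05,0.2,0,0.035],[0,0.05,0.45,0,0.035],[0,0.05,0.7,0,0.035],[0,0.05,0.95,0,0.035],[0,0.05,1.15,0,0.035],[0,0.05,1.3,0,0.035],[0,0.05,1.375,0,0.035],[0,0.05,1.375,0,0.035],[0,0.05,1.375,0,0.035]]'|grep -E "pos|force";python3 jog.py '[[0,0,0.025,0,0.035],[0,0,0.05,0,0.035],[0,0,0.05,0,0.035]]'|grep -E "pos|wrist"
```

```text
position: [0.4236, -0.3265, 0.0766]
wrist_force: [0.2, 0.1, -1.6]
grasp_force: 25.0
position: [0.4236, -0.3265, 0.0756]
wrist_force: [-0.4, -0.4, -1.1]
```

```bash
python3 jog.py '[[0,0,0.025,0,0.035],[0,0,0.05,0,0.035],[0,0,0.05,0,0.035]]'|grep -E "pos|wrist"
```

```text
position: [0.4237, -0.3266, 0.0751]
wrist_force: [-0.2, 0.6, 3.7]
```

Contact. I'll release, rise, back away toward the start side, and look.

Scaled: -0.001 m is -0.05.

```bash
python3 jog.py '[[0,0,-0.05,0,0.045],[0,0,-0.05,0,0.05],[0,0,-0.05,0,0.055],[0,0,-0.05,0,0.06],[0,0,-0.05,0,0.07],[0,0,-0.05,0,0.08],[0,0,-0.05,0,0.087],[0,0,-0.05,0,0.087],[0,0,-0.05,0,0.087]]'|grep -E "width|wrist";python3 jog.py '[[0,0,-1,0,0.087],[0,0,-2.25,0,0.087],[0,0,-3.75,0,0.087],[0,0,-5.25,0,0.087],[0,0,-6.5,0,0.087],[0,0,-7.5,0,0.087],[0,0,-7.5,0,0.087]]'|grep pos; python3 jog.py '[[0,1,0,0,0.087],[0,2.5,0,0,0.087],[0,4,0,0,0.087],[0,5.5,0,0,0.087],[-1,7,0,0,0.087],[-2,8.5,0,0,0.087],[-3,10,0,0,0.087],[-4,11.5,0,0,0.087],[-5,12.5,0,0,0.087],[-5,12.5,0,0,0.087],[-5,12.5,0,0,0.087]]'|grep pos
python3 -c "
from h import *
a=manip.read_camera('scene')[130:280,190:390,::-1];b=manip.read_camera('top')[112:262,180:380,::-1]
cv2.imwrite('pics/i.png',np.hstack([cv2.resize(x,(400,300)) for x in(a,b)]))
for k,p in dict(mill=(.5369,-.3373,.171),spice=(.4235,-.3253,.112),salt=(.5848,-.1706,.098)).items():
  for n,o in(('scene',(190,130)),('top',(180,112))): print(k,n,((proj(n,p)-o)*2+[400*(n=='top'),0]).round())"
```

```text
wrist_force: [0.2, 0.7, -0.7]
grip_width: 0.0834
position: [0.4257, -0.328, 0.2302]
position: [0.2952, -0.5656, 0.2244]
mill scene [231.  28.]
mill top [630. 146.]
spice scene [298. 113.]
spice top [627. 252.]
salt scene [ 97. 115.]
salt top [485. 134.]
```

View pics/i.png

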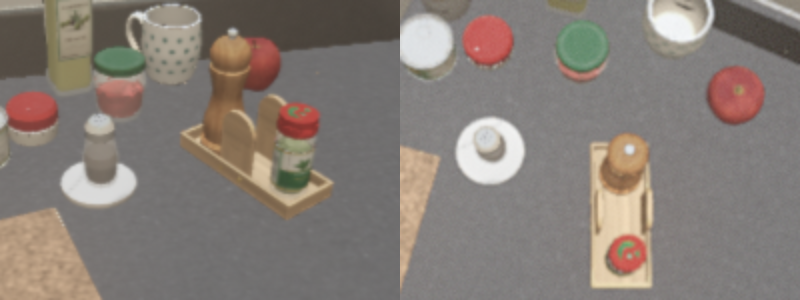

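Mill, spice jar and salt shaker all stand upright, within about 3 px (2x crop, a few mm) of their targets. The bystanders look untouched and the gripper is clear.

```bash
python3 -c "
from workcell import manip
print(manip.finish_job())"
```

```text
the job is handed in; nothing more can be done
None
```

The job is handed in: the salt shaker stands within a few mm of the coaster's middle, the mill and spice jar are back upright in their own ends of the caddy, and the apple, jam jar and tin were left alone; no score was returned.

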